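# Tip the tall carton into the labelling spot

### The arm

A 6-joint arm with a two-finger parallel gripper is mounted at the origin on the work surface. World frame = base frame: x ahead of the robot, y to its left, z up, the work surface at z = 0. Lengths are in m, angles in rad, forces in N, time in s.
With the tool pointing down it reaches from about 0.225 to 0.875 m from the base axis. Payload 3.4 kg.
Tool frame: the origin (TCP) lies between the finger pads; the fingertips stand 8 mm ahead of it and the grasp point (between the pads) lies 11 mm behind it; z points along the fingers, y is the line along which they close (so a half turn about z gives the same grasp; the last joint's range is limited). The gripper opens to 85 mm and grips with 20 to 120 N. Pads are 22 mm wide; open, the fingers measure 114 mm over their backs; the gripper's body (76 mm by 85 mm) begins 54 mm behind the grasp point. The pads swing forward as they close: fully open they stand 13 mm farther back than shut.
Start: joints at [-1.264, 0.276, 1.505, -0, 1.361, -0.121], TCP at [0.239, -0.523, 0.239] pointing down, gripper open.
Joint ranges: [-2.89, 2.89], [-0.75, 2.08], [0.22, 2.7], [-1.18, 4.32], [0.11, 2.71], [-2.7, 2.7]. Speed limits (rad/s): [2.57, 2.57, 3.14, 3.14, 3.14, 3.14].

### API

Orientations are given as a unit quaternion [w, x, y, z].
In Python, from rig import manip, optics, finder gives the robot as it stands.
- The arm moves only by the tool servo_tool, never from a script. Its argument "increments" is a list of rows, each a list of 7 numbers: the shift along the tool's x, y, z in cm, then the turn, a rotation vector about the tool's x, y, z in degrees, then the closure, from -1 (fully open) to 1 (shut). In form: [[x, y, z, rx, ry, rz, gripper], ...]. A call has exactly 5 rows; each row shifts and turns the commanded pose from where the row before left it, along the tool's axes as they then stand; what a row does not reach is not made up. A row lasts 1/10 s, in which the tool goes at most 50 mm and 8.59 degrees, less where a joint would pass 70% of its speed; a pose out of reach is approached as far as the arm can. A call is refused whole if a number of a shift passes 5 or a number of a turn 8.59, either way. A call with a gripper value outside its range is refused whole. The fingers move at their own pace and stop on an object; "squeeze" is the grip in N (left out, the last holds). Time passes only in rows, so rows that do not move let the fingers close, or fill a call up. It gives the time, the measured TCP pose, the force, the opening and the grip force at its end, in the units of the state.
- manip.get_state(): the state, without advancing time (a new reading comes with each control period).
- optics.get_image(name): name is "scene" or "top" or "wrist"; returns the picture (384x512x3 uint8, red, green, blue); there is no depth.
- optics.get_calibration(name): a dict with "fov_y" (degrees; the focal length in pixels is half the picture's height over the tangent of half this angle, whatever the lens; pixels are square), "cx", "cy" (the principal point, pixels), "dist_coeffs" ([k1, k2, p1, p2, k3] as OpenCV has them; the pictures are not rectified), "world_to_cam" (4x4, takes a point from world to camera coordinates). Camera axes: x right, y down, z forward; pixel columns grow to the right and rows downward; lengths in m; the calibration is good to about 2 mm. A picture is of the moment at which its call begins: read the wrist's pose just before it. get_calibration takes no time and is no camera call; for the wrist camera it gives the pose at the moment of the call.
- manip.sign_off(): hands the job in; it is judged then, once.
Trained networks look in the newest picture that a camera, given by its name, has taken for a name from the list of things; names that differ only in an ending like _2 or _b are one class to them, and where a whole thing is asked for, a point or a joint stands for the part that bears it (a point fixed in the world has none). Each returns a list of dicts, best first, with "p" (0 to 1); they miss things now and then, are a little off and sometimes report something else, mostly with a low value. They report only what shows in the picture. A call takes as long as a camera call. They do not tell look-alikes from the thing itself.
- finder.silhouettes(label, camera): "region" (384x512 bool, what is visible of it) and "box" ([centre column, centre row, width, height] in pixels, round what is visible of it).
- finder.tip_of(label, camera): "at" ([column, row] in pixels: a listed point, or the origin of a listed thing).
The state is a dict: "clock": time; "qpos": joint angles; "qd": joint speeds; "effort": joint torques, N m; "position": TCP position; "ee_rot": TCP orientation; "contact_force": force on the tool from outside, world axes, zero at the start; "moment": the same for the moment, N m; "width": finger opening in m; "gripper_force": force on a finger pad.
Only numpy, scipy, OpenCV 4.12 (cv2) and the standard library are available. Lean on these libraries where they do the work, as an engineer would, in place of code of your own. Each camera call takes 0.05 s, during which the arm holds its last target. There are 200 camera calls.

### The job

Lay the taller of the two standing cartons down for its shipping label: push it over near its top so that it tips towards the metal bar and lands on its broad side inside the taped rectangle, then push it along the desk until its top end rests squarely against the bar. Only push, do not pick the carton up, and leave everything else on the desk as it stands.

Things in the scene. Friction and masses are not known exactly. Their poses are not given: they have to be found in the camera images.
- spot: Labelling spot fixed to the desk: a rectangle 250 mm long (x) by 170 mm wide (y) inside its 12 mm pale tape lines (flush, no effect on pushing), closed at the far end by an aluminium bar 25 mm high, 22 mm thick, 194 mm wide. Origin on the desk, middle of the entry line (the short end without the bar); x points to the bar, whose near face is at x = 250 mm; y across, z up.
- bar_face (a point): The middle of the foot of the bar's near face, on the desk.
- tall_carton: Closed cardboard carton, 0.2 to 0.45 kg, 50 mm thick (x), 90 wide (y), 180 tall (z). Origin: centre of its underside. Starts upright astride the entry line, x towards the bar within 0.1 rad, front bottom edge 10 to 35 mm inside. Pushed above 140 mm it tips over that edge and falls freely once leaning 16 degrees; then lies 50 mm high, z along the desk, underside facing the entry line.
- foot_a (a point): Tall carton: middle of the underside's edge at y = +45 mm (0, 45, 0 mm in the carton's frame).
- foot_b (a point): Tall carton: middle of the underside's edge at y = -45 mm (0, -45, 0 mm).
- top_a (a point): Tall carton: middle of the top's edge at y = +45 mm (0, 45, 180 mm).
- top_b (a point): Tall carton: middle of the top's edge at y = -45 mm (0, -45, 180 mm).
- short_carton: The shorter standing carton, loose, beside the spot: 50 mm (x) by 80 mm (y) by 120 mm tall. Origin at the centre of its underside. Leave it standing.
- mug: White mug, 80 mm across, 90 mm tall, loose bystander. Origin at the centre of its underside.
- tape_roll: Roll of clear tape lying flat, 90 mm across, 25 mm tall, loose bystander. Origin at the centre of its underside.
- clip_jar: Closed jar, 60 mm across, 80 mm tall, loose bystander. Origin at the centre of its underside.
- stapler: Black stapler, 130 by 36 by 45 mm, loose bystander. Origin under its middle.
- staple_box: Small flat box, 50 by 65 by 30 mm, loose bystander. Origin at the centre of its underside.
- marker: Marker pen lying on the desk, 135 mm long, 17 mm thick, loose bystander. Origin under its middle.
Not all that is in view belongs to the job. What is shaped like the tall_carton but green is not meant.

How it is judged:
On the way:
1. the tall carton lies on its broad side inside the taped rectangle (angle between tall_carton's own z axis and vertical between 1.47 and 1.67 rad and angle between tall_carton's own y axis and vertical between 1.47 and 1.67 rad and height (world z) of tall_carton below 0.035 m and x of foot_a in the frame of spot between -0.008 and 0.258 m and y of foot_a in the frame of spot between -0.093 and 0.093 m and x of foot_b in the frame of spot between -0.008 and 0.258 m and y of foot_b in the frame of spot between -0.093 and 0.093 m and x of top_a in the frame of spot between -0.008 and 0.258 m and y of top_a in the frame of spot between -0.093 and 0.093 m and x of top_b in the frame of spot between -0.008 and 0.258 m and y of top_b in the frame of spot between -0.093 and 0.093 m), for 0.2 s.
At the end, for the whole second after the job is handed in: The tall carton lies at rest flat on its broad side (within about 0.1 rad), all four of its listed edge points inside the 250 x 170 mm rectangle (8 mm tolerance), both top points within 6 mm of the bar's near face, and every bystander within 20 mm of its start (all of step 1 and x of each of top_a, top_b in the frame of spot above 0.244 m and linear speed of tall_carton below 0.01 m/s and distance of each of short_carton, mug, tape_roll, clip_jar, stapler, staple_box, marker from where it was at the start of the episode below 0.02 m); the robot touches nothing.
It fails at once if the tall carton is lifted clear of the desk (height (world z) of each of foot_a, foot_b, top_a, top_b above 0.036 m).
It fails at once if the tall carton comes down with an edge more than 15 mm outside the taped rectangle (angle between tall_carton's own z axis and vertical above 1.35 rad and not (x of foot_a in the frame of spot between -0.015 and 0.265 m and y of foot_a in the frame of spot between -0.1 and 0.1 m and x of foot_b in the frame of spot between -0.015 and 0.265 m and y of foot_b in the frame of spot between -0.1 and 0.1 m and x of top_a in the frame of spot between -0.015 and 0.265 m and y of top_a in the frame of spot between -0.1 and 0.1 m and x of top_b in the frame of spot between -0.015 and 0.265 m and y of top_b in the frame of spot between -0.1 and 0.1 m)).
It fails at once if the short carton is moved more than 20 mm (distance of short_carton from where it was at the start of the episode above 0.02 m).
It fails at once if another thing on the desk is moved more than 20 mm (distance of any of mug, tape_roll, clip_jar, stapler, staple_box, marker from where it was at the start of the episode above 0.02 m).
It also fails if it takes over 45 s, if anything falls off the work surface, if the arm or the gripper's body presses on something with over 40 N, if the wrist force passes 120 N, or if a joint passes its speed limit or range.

## Working session

There is one attempt and no reset: what is moved stays moved. The work goes in short steps, Python scripts to look and compute and a tool call to move; the robot and the scene stay as the last step left them, time stands still between calls to the robot, and variables do not carry over. Pictures are saved under pics/ and viewed, at most 10 in all, crops included, and the job is handed in when it is done.

Besides the shell and the picture viewer there is one more tool, called after "Call:" as name(argument=value, ...), one argument or row to a line, values as JSON. servo_tool: Moves the arm, as the interface text tells. Its arguments: {"type":"object","properties":{"increments":{"type":"array","items":{"type":"array","items":{"type":"number"}}},"squeeze":{"type":"number"}},"required":["increments"]}

```bash
mkdir -p pics; cat > h.py <<'E'
import numpy as np, cv2
from rig import manip, optics, finder
def cal(n):
    c=optics.get_calibration(n); f=192/np.tan(np.radians(c["fov_y"])/2)
    K=np.array([[f,0,c["cx"]],[0,f,c["cy"]],[0,0,1.]])
    return K,np.array(c["dist_coeffs"],float),np.array(c["world_to_cam"])
def plane(n,px,z=0.):
    K,d,T=cal(n); u=cv2.undistortPoints(np.array(px,float).reshape(-1,1,2),K,d).reshape(-1,2)
    R,t=T[:3,:3],T[:3,3]; o=-R.T@t; v=np.c_[u,np.ones(len(u))]@R
    return o+v*((z-o[2])/v[:,2])[:,None]
def proj(n,P):
    K,d,T=cal(n); return cv2.projectPoints(np.array(P,float).reshape(-1,3),cv2.Rodrigues(T[:3,:3])[0],T[:3,3],K,d)[0].reshape(-1,2)
def save(n,im): cv2.imwrite(f"pics/{n}.png",im[...,::-1])
E
python3 - <<'E'
from h import *
ims=[]
for n in("scene","top"):
    im=optics.get_image(n); np.save(f"{n}0.npy",im); ims.append(im)
    K,d,T=cal(n); print(n,K[0,0],d,(-T[:3,:3].T@T[:3,3]).round(3))
    for l in("tall_carton","short_carton","spot","mug","tape_roll","clip_jar","stapler","staple_box","marker"):
        print(l,[(round(r["p"],2),np.round(r["box"]).tolist()) for r in finder.silhouettes(l,n)][:3])
    for l in("bar_face","spot","foot_a","foot_b","top_a","top_b"):
        print(l,[(round(r["p"],2),np.round(r["at"]).tolist()) for r in finder.tip_of(l,n)][:4])
save("scene0",ims[0]);save("top0",ims[1])
print(manip.get_state()["clock"])
E
```

```text
scene 453.52869995977085 [-0.11991782  0.          0.          0.          0.        ] [ 0.844 -1.117  1.03 ]
tall_carton [(0.78, [264.0, 221.0, 33.0, 49.0]), (0.74, [270.0, 270.0, 35.0, 71.0]), (0.64, [205.0, 171.0, 32.0, 49.0])]
short_carton [(0.69, [315.0, 247.0, 29.0, 41.0])]
spot [(0.96, [276.0, 220.0, 85.0, 66.0])]
mug [(0.86, [325.0, 211.0, 28.0, 35.0])]
tape_roll [(0.69, [294.0, 179.0, 22.0, 18.0])]
clip_jar [(0.71, [234.0, 203.0, 14.0, 26.0]), (0.22, [274.0, 219.0, 78.0, 70.0])]
stapler [(0.72, [242.0, 139.0, 34.0, 14.0])]
staple_box [(0.66, [307.0, 158.0, 18.0, 16.0])]
marker [(0.62, [233.0, 317.0, 46.0, 26.0])]
bar_face [(0.9, [286.0, 199.0])]
spot [(0.43, [276.0, 201.0])]
foot_a [(0.97, [254.0, 282.0]), (0.96, [280.0, 302.0]), (0.95, [190.0, 234.0]), (0.93, [196.0, 194.0])]
foot_b [(0.97, [254.0, 282.0]), (0.96, [280.0, 302.0]), (0.95, [190.0, 234.0]), (0.93, [196.0, 194.0])]
top_a [(0.91, [281.0, 256.0]), (0.9, [217.0, 152.0]), (0.89, [248.0, 200.0]), (0.87, [221.0, 215.0])]
top_b [(0.91, [281.0, 256.0]), (0.9, [217.0, 152.0]), (0.89, [248.0, 200.0]), (0.87, [221.0, 215.
[... 520 characters left out ...]
32.0])]
stapler [(0.58, [100.0, 263.0, 28.0, 46.0]), (0.26, [298.0, 125.0, 20.0, 40.0])]
staple_box [(0.82, [128.0, 164.0, 27.0, 17.0]), (0.35, [297.0, 124.0, 20.0, 38.0])]
marker [(0.74, [384.0, 184.0, 15.0, 42.0])]
bar_face [(0.85, [210.0, 174.0]), (0.23, [288.0, 166.0])]
spot []
foot_a [(0.97, [306.0, 232.0]), (0.88, [320.0, 216.0]), (0.85, [225.0, 280.0]), (0.75, [214.0, 258.0])]
foot_b [(0.97, [306.0, 232.0]), (0.88, [320.0, 216.0]), (0.85, [225.0, 280.0]), (0.75, [214.0, 258.0])]
top_a [(0.94, [309.0, 258.0]), (0.88, [295.0, 186.0]), (0.86, [367.0, 212.0]), (0.81, [329.0, 203.0])]
top_b [(0.94, [309.0, 258.0]), (0.88, [295.0, 186.0]), (0.86, [367.0, 212.0]), (0.81, [329.0, 203.0])]
1.6
```

View pics/scene0.png

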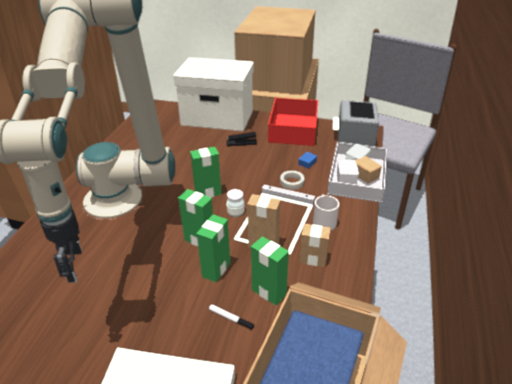

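View pics/top0.png

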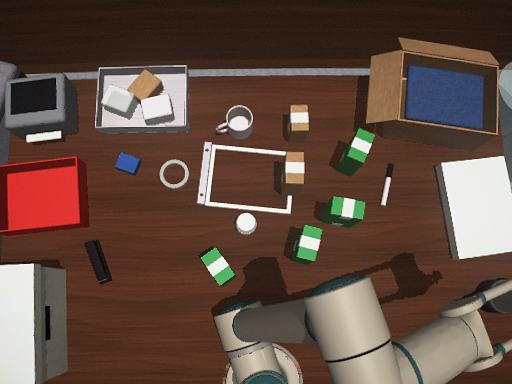

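Candidates for the tall carton are the brown carton at scene (264,221) / top (294,168), the short brown one at scene (315,245) / top (299,121), and the green ones at scene (270,270), (214,248), (196,217) and (206,172). Only the brown carton at scene (264,221) stands astride the entry line, opposite the bar at top (205,174), and it isn't green. I'll confirm it in a crop.

```bash
python3 - <<'E'
from h import *
t=np.load("top0.npy");s=np.load("scene0.npy")
a=cv2.resize(t[130:220,190:320],None,fx=4.6,fy=4.6,interpolation=cv2.INTER_CUBIC)
b=cv2.resize(s[180:265,225:340],None,fx=1.74*2,fy=1.74*2,interpolation=cv2.INTER_CUBIC)
h=300
def fit(x): return cv2.resize(x,(int(x.shape[1]*h/x.shape[0]),h))
a=cv2.resize(t[135:220,190:320],(459,300),interpolation=cv2.INTER_CUBIC);b=cv2.resize(s[180:265,230:325],(335,300),interpolation=cv2.INTER_CUBIC)
save("crop0",np.hstack([a,b]))
# spot tape outline: pale low-saturation pixels
hsv=cv2.cvtColor(t,cv2.COLOR_RGB2HSV)
m=((hsv[...,1]<45)&(hsv[...,2]>150)).astype(np.uint8); m[:138]=0;m[220:]=0;m[:,:192]=0;m[:,286:]=0
n,l,st,c=cv2.connectedComponentsWithStats(m,connectivity=8)
for i in range(1,n):
    if st[i,4]>20: print(i,st[i],c[i])
print(plane("top",[[210,145],[206,209],[289,152],[289,212],[286,155],[303,155]]).round(3))
print([ (np.round(proj("scene",[plane("top",[p])[0]]))).tolist() for p in([210,145],[206,209])])
E
```

```text
1 [ 197  142   89   72 1308] [226.56116208 176.56269113]
4 [237 213  18   7  96] [245.77083333 216.52083333]
[[ 0.715  0.15   0.   ]
 [ 0.512  0.162  0.   ]
 [ 0.689 -0.097  0.   ]
 [ 0.5   -0.092  0.   ]
 [ 0.68  -0.087  0.   ]
 [ 0.679 -0.141  0.   ]]
[[[312.0, 204.0]], [[258.0, 194.0]]]
```

View pics/crop0.png

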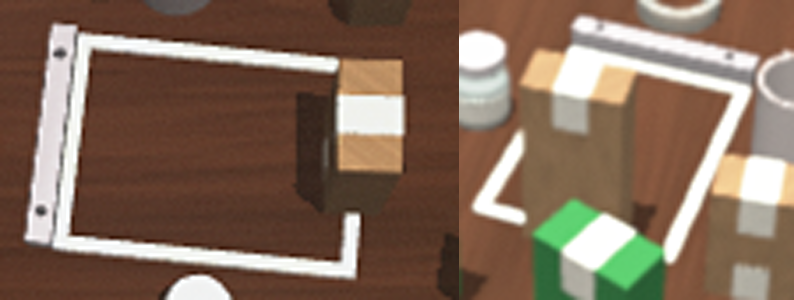

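The crop confirms the brown carton, astride the entry line at crop (370,130), with the bar on the left at crop (50,135). Next I'll fit the spot and carton poses to the images.

```bash
cat > fit.py <<'E'
from h import *
from scipy.optimize import minimize
def tf(p,P):
    c,s=np.cos(p[2]),np.sin(p[2]); P=np.array(P,float)
    return np.c_[p[0]+c*P[:,0]-s*P[:,1],p[1]+s*P[:,0]+c*P[:,1],P[:,2]]
def fill(polys,n,S=8):
    m=np.zeros((384,512),np.uint8)
    for q in polys: cv2.fillPoly(m,[np.round(proj(n,q)*256).astype(np.int32)],255,cv2.LINE_AA,8)
    return m/255.
def rect(x0,x1,y0,y1,z=0.): return [[x0,y0,z],[x1,y0,z],[x1,y1,z],[x0,y1,z]]
def box(p,L,W,H,hz=None):
    P=[[x,y,z] for x in(-L/2,L/2) for y in(-W/2,W/2) for z in(0,H)]
    return tf(p,P)
def hull(n,P):
    m=np.zeros((384,512),np.uint8); q=cv2.convexHull(proj(n,P).astype(np.float32))
    cv2.fillPoly(m,[np.round(q*256).astype(np.int32)],255,cv2.LINE_AA,8); return m/255.
E
python3 - <<'E'
from fit import *
ims={n:np.load(f"{n}0.npy").astype(float) for n in("top","scene")}
def go(cost,x0,d):
    b=None
    for k in range(3):
        r=minimize(cost,x0 if b is None else b.x,method="Nelder-Mead",options=dict(initial_simplex=np.array([x0 if b is None else b.x]*4)+np.vstack([np.zeros(3),np.diag(d)]),xatol=1e-5,fatol=1e-9,maxiter=300))
        b=r
    return b
for e0,e1 in((-.006,.006),(-.012,0)):
  for b in ((.238,.25),(.25,.25)):
    def cs(p,n="top"):
        q=[rect(e0,e1,-.097,-.045),rect(e0,.25,-.097,-.085),rect(e0,.25,.085,.097),rect(*b,-.085,.085)]
        if b[0]==b[1]: q=q[:-1]
        m=np.maximum(fill([tf(p,x) for x in q],n),fill([tf(p,rect(.25,.272,-.097,.097,.025))],n))
        g=ims[n].min(2); w=np.zeros(g.shape,bool); w[138:218,194:284]=1; w[190:218,280:296]=1; w[208:,232:260]=0
        a=m[w];v=g[w]; return -np.corrcoef(a,v)[0,1]
    best=min((go(cs,[.60,y,1.55],[.01,.01,.03]) for y in(-.09,-.1)),key=lambda r:r.fun)
    print("spot",e0,b,best.x.round(4),round(best.fun,4))
# carton: finder silhouettes
for n,bx in(("top",(293,175)),("scene",(264,221))):
    optics.get_image(n)
    rs=finder.silhouettes("tall_carton",n); r=min(rs,key=lambda r:np.hypot(r["box"][0]-bx[0],r["box"][1]-bx[1]))
    np.save(f"reg_{n}.npy",r["region"]); print(n,r["box"],r["p"],r["region"].sum())
def cc(p):
    f=0
    for n in("top",):
        m=hull(n,box(p,.05,.09,.18)); g=np.load(f"reg_{n}.npy"); f+=np.abs(m-g).sum()/g.sum()
    return f
r=go(cc,[.63,-.1,1.55],[.01,.01,.03]); print("carton sil",r.x.round(4),r.fun)
q=plane("top",[[286.0,152.0],[304.4,152.0],[304.4,183.7],[286,182.5]],.18); print(q.round(4),q.mean(0))
E
```

```text
Traceback (most recent call last):
  File "fit.py", line 8, in fill
    for q in polys: cv2.fillPoly(m,[np.round(proj(n,q)*256).astype(np.int32)],255,cv2.LINE_AA,8)
                                             ~~~~^^^^^
  File "h.py", line 12, in proj
    K,d,T=cal(n); return cv2.projectPoints(np.array(P,float).reshape(-1,3),cv2.Rodrigues(T[:3,:3])[0],T[:3,3],K,d)[0].reshape(-1,2)
          ~~~^^^
  File "h.py", line 4, in cal
    c=optics.get_calibration(n); f=192/np.tan(np.radians(c["fov_y"])/2)
ValueError: time passes only in moves, steps and waits
```

```bash
sed -i 's/^def cal(n):/import functools\n@functools.lru_cache\ndef cal(n):/' h.py
cat > go.py <<'E'
from fit import *
def go(cost,x0,d):
    x=np.array(x0,float)
    for k in range(3):
        r=minimize(cost,x,method="Nelder-Mead",options=dict(initial_simplex=np.array([x]*4)+np.vstack([np.zeros(3),np.diag(d)]),xatol=1e-5,fatol=1e-9,maxiter=300)); x=r.x
    return r
E
python3 - <<'E'
from go import *
ims={n:np.load(f"{n}0.npy").astype(float) for n in("top","scene")}
for e0,e1 in((-.006,.006),(-.012,0)):
  for b in ((.238,.25),(.25,.25)):
    def cs(p,n="top"):
        q=[rect(e0,e1,-.097,-.045),rect(e0,.25,-.097,-.085),rect(e0,.25,.085,.097),rect(*b,-.085,.085)]
        if b[0]==b[1]: q=q[:-1]
        m=np.maximum(fill([tf(p,x) for x in q],n),fill([tf(p,rect(.25,.272,-.097,.097,.025))],n))
        g=ims[n].min(2); w=np.zeros(g.shape,bool); w[138:218,194:284]=1; w[190:218,280:296]=1; w[208:,232:260]=0
        return -np.corrcoef(m[w],g[w])[0,1]
    best=min((go(cs,[.60,y,yaw],[.01,.01,.03]) for y,yaw in((-.09,1.62),(-.1,1.5))),key=lambda r:r.fun)
    # +y side: try mirrored entry stub too
    print("spot",e0,b,best.x.round(4),round(best.fun,4))
for n,bx in(("top",(293,175)),("scene",(264,221))):
    optics.get_image(n)
    rs=finder.silhouettes("tall_carton",n); r=min(rs,key=lambda r:np.hypot(r["box"][0]-bx[0],r["box"][1]-bx[1]))
    np.save(f"reg_{n}.npy",r["region"]); print(n,r["box"],r["p"],r["region"].sum())
def cc(p):
    m=hull("top",box(p,.05,.09,.18)); g=np.load(f"reg_top.npy"); return np.abs(m-g).sum()/g.sum()
for yaw in(1.6,1.5):
    r=go(cc,[.63,-.1,yaw],[.01,.01,.05]); print("carton sil",r.x.round(4),r.fun)
q=plane("top",[[286.0,152.0],[304.4,152.0],[304.4,183.7],[286,182.5]],.18); print(q.round(4),q.mean(0))
E
```

```text
spot -0.006 (0.238, 0.25) [ 0.5939 -0.0934  1.4669] -0.923
spot -0.006 (0.25, 0.25) [ 0.5943 -0.0984  1.4688] -0.86
spot -0.012 (0.238, 0.25) [ 0.5944 -0.093   1.4683] -0.924
spot -0.012 (0.25, 0.25) [ 0.5927 -0.1032  1.4625] -0.8579
top [291.8, 175.0, 21.5, 44.8] 0.89 870
scene [261.8, 220.6, 31.7, 48.9] 0.91 1397
carton sil [ 0.5981 -0.0959  1.4655] 0.127306738787469
carton sil [ 0.5951 -0.0953  1.4606] 0.12663511381564121
[[ 0.6395 -0.0727  0.18  ]
 [ 0.6389 -0.1236  0.18  ]
 [ 0.5496 -0.1204  0.18  ]
 [ 0.5535 -0.0703  0.18  ]] [ 0.59537371 -0.0967533   0.18      ]
```

```bash
python3 - <<'E'
from go import *
from scipy.spatial.transform import Rotation as R
optics.get_image("top")
for r in finder.silhouettes("tall_carton","top"):
    print(round(r["p"],2),np.round(r["box"]), plane("top",[r["box"][:2]],.09)[0].round(3))
pts=dict(g1=[361,142],g2=[348,208],g3=[310,240],short=[299,112])
print({k:plane("top",[v],.12 if k=="short" else .18)[0].round(3) for k,v in pts.items()})
ims=np.load("top0.npy"); 
hsv=cv2.cvtColor(ims,cv2.COLOR_RGB2HSV); m=((hsv[...,0]>45)&(hsv[...,0]<75)&(hsv[...,1]>140)&(hsv[...,2]>110)).astype(np.uint8)
m=cv2.morphologyEx(m,cv2.MORPH_CLOSE,np.ones((13,13)))
n,l,st,c=cv2.connectedComponentsWithStats(m)
for i in range(1,n):
    if st[i,4]>80:
        q=cv2.boxPoints(cv2.minAreaRect(np.argwhere(l==i)[:,::-1].astype(np.float32)))
        print("green",plane("top",q,.18)[:,:2].round(3).tolist())
s=manip.get_state(); print(s["clock"],s["position"],R.from_quat(np.roll(s["ee_rot"],-1)).as_matrix().round(3),s["width"])
T0=R.from_quat(np.roll(s["ee_rot"],-1)).as_matrix()
E
```

```text
0.9 [220. 266.  38.  39.] [0.336 0.116 0.09 ]
0.78 [345. 213.  46.  32.] [ 0.48  -0.246  0.09 ]
0.77 [306. 245.  29.  42.] [ 0.389 -0.129  0.09 ]
0.6 [355. 153.  37.  47.] [ 0.66  -0.286  0.09 ]
0.57 [292. 175.  22.  45.] [ 0.596 -0.097  0.09 ]
{'g1': array([ 0.666, -0.283,  0.18 ]), 'g2': array([ 0.481, -0.237,  0.18 ]), 'g3': array([ 0.396, -0.13 ,  0.18 ]), 'short': array([ 0.778, -0.12 ,  0.12 ])}
green [[0.628, -0.241], [0.707, -0.278], [0.687, -0.322], [0.609, -0.285]]
green [[0.468, -0.186], [0.514, -0.197], [0.496, -0.285], [0.45, -0.273]]
green [[0.354, -0.091], [0.434, -0.115], [0.421, -0.161], [0.341, -0.136]]
green [[0.354, 0.162], [0.382, 0.122], [0.308, 0.072], [0.281, 0.112]]
1.9 [ 0.2385402  -0.52321626  0.23933417] [[ 0.91   0.415  0.   ]
 [ 0.415 -0.91  -0.   ]
 [-0.     0.    -1.   ]] 0.08544327867227967
```

Call:
servo_tool(
  increments=[
    [0,0,0,0,0,-6.4,0],
    [0,0,0,0,0,-6.4,0],
    [0,0,0,0,0,-6.4,0],
    [0,0,0,0,0,-6.4,0],
    [0,0,0,0,0,-6.4,0],
  ],
)

```text
clock: 2.4
position: [0.2386, -0.5232, 0.2393]
ee_rot: [0.0, 0.88, 0.475, 0.0]
contact_force: [0.0, -0.2, 0.4]
width: 0.0426
gripper_force: 0.0
```

Call:
servo_tool(
  increments=[
    [0,0,0,0,0,-6.4,0],
    [0,0,0,0,0,-6.4,0],
    [0,0,0,0,0,-6.4,0],
    [0,0,0,0,0,-6.4,0],
    [0,0,0,0,0,-6.4,0],
  ],
)

```text
clock: 2.9
position: [0.2386, -0.5232, 0.2394]
ee_rot: [0.0, 0.715, 0.7, -0.0]
contact_force: [-0.4, 0.4, 0.4]
width: 0.0429
gripper_force: 0.0
```

Call:
servo_tool(
  increments=[
    [3.5,3.4,0,0,0,0,0],
    [3.5,3.4,0,0,0,0,0],
    [3.5,3.4,0,0,0,0,0],
    [3.5,3.4,0,0,0,0,0],
    [3.5,3.4,0,0,0,0,0],
  ],
)

```text
clock: 3.4
position: [0.4142, -0.3513, 0.2395]
ee_rot: [0.0, 0.716, 0.698, -0.0]
contact_force: [1.2, -0.1, 0.3]
width: 0.0427
gripper_force: 0.0
```

Call:
servo_tool(
  increments=[
    [3.5,3.4,0,0,0,0,0],
    [3.5,3.4,0,0,0,0,0],
    [3.5,3.4,0,0,0,0,0],
    [3.5,3.4,0,0,0,0,0],
    [3.5,3.4,0,0,0,0,0],
  ],
)

```text
clock: 3.9
position: [0.5888, -0.1806, 0.2395]
ee_rot: [0.0, 0.716, 0.698, -0.0]
contact_force: [-0.3, 0.1, -0.1]
width: 0.0426
gripper_force: 0.0
```

Call:
servo_tool(
  increments=[
    [0.2,0.2,2,0,0,0,0],
    [0.2,0.2,2,0,0,0,0],
    [0.2,0.1,2,0,0,0,0],
    [0.2,0,2,0,0,0,0],
    [0,0,0,0,0,0,0],
  ],
)

```text
clock: 4.4
position: [0.5908, -0.1732, 0.1563]
ee_rot: [-0.003, 0.716, 0.698, -0.001]
contact_force: [-0.1, -0.4, -0.2]
width: 0.0426
gripper_force: 0.0
```

```bash
python3 - <<'E'
from h import *
s=manip.get_state(); print(s["clock"],s["position"],s["width"],s["contact_force"])
w=optics.get_image("wrist"); t=optics.get_image("scene")
save("w1",np.hstack([cv2.resize(w,(400,300)),cv2.resize(t[130:310,150:390],(400,300))]))
E
```

```text
4.4 [ 0.59083442 -0.17316282  0.15630268] 0.042625658665840095 [-0.11872555 -0.41085333 -0.19234984]
```

View pics/w1.png

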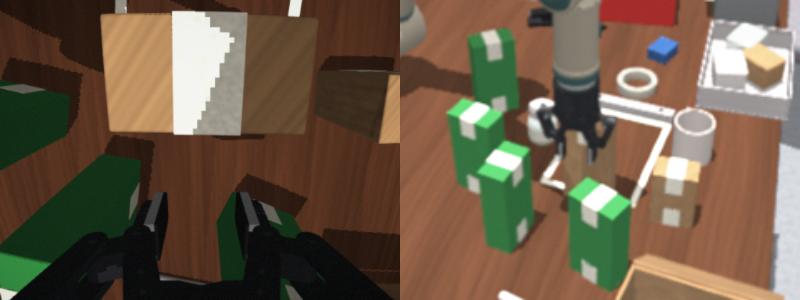

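The wrist view shows the carton's rear top edge level from (110,132) to (305,135), centred ahead of the two fingers at about column 203. The scene view shows the gripper clear of the green cartons, so I'll push now.

Call:
servo_tool(
  increments=[
    [1,0,0,0,0,0,0],
    [1,0,0,0,0,0,0],
    [1,0,0,0,0,0,0],
    [0.5,0,0,0,0,0,0],
    [0.5,0,0,0,0,0,0],
  ],
)

```text
clock: 5.0
position: [0.5939, -0.1335, 0.1597]
ee_rot: [0.0, 0.716, 0.698, 0.0]
contact_force: [0.5, -0.0, -0.0]
width: 0.0428
gripper_force: 0.0
```

Call:
servo_tool(
  increments=[
    [1,0,0,0,0,0,0],
    [1,0,0,0,0,0,0],
    [0.7,0,0,0,0,0,0],
    [0.7,0,0,0,0,0,0],
    [0.6,0,0,0,0,0,0],
  ],
)

```text
clock: 5.5
position: [0.5948, -0.0936, 0.1593]
ee_rot: [-0.0, 0.716, 0.698, -0.0]
contact_force: [-0.0, -0.1, 1.3]
width: 0.0431
gripper_force: 0.0
```

```bash
python3 - <<'E'
from h import *
s=manip.get_state(); print(s["clock"],s["position"],s["width"],s["contact_force"])
w=optics.get_image("wrist"); t=optics.get_image("scene")
save("w2",np.hstack([cv2.resize(w,(400,300)),cv2.resize(t[130:310,150:390],(400,300))]))
E
```

```text
5.5 [ 0.59479248 -0.09362254  0.15925796] 0.043091375293265614 [-0.01820261 -0.05797583  1.26790724]
```

View pics/w2.png

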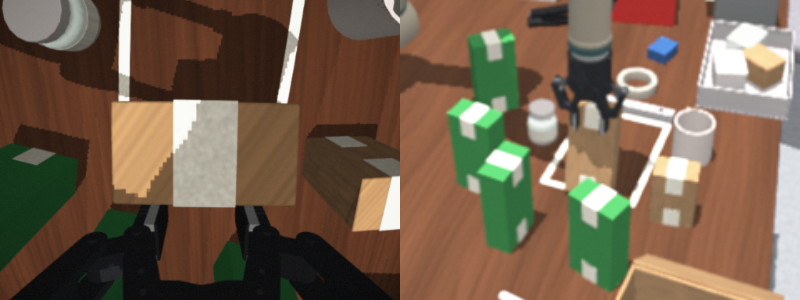

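The fingers touch the rear edge at wrist (115–298,205), square to it, and the carton has begun to lean. I'll push on past the tipping angle.

Call:
servo_tool(
  increments=[
    [0.6,0,0,0,0,0,0],
    [0.6,0,0,0,0,0,0],
    [0.6,0,0,0,0,0,0],
    [0.6,0,0,0,0,0,0],
    [0,0,0,0,0,0,0],
  ],
)

```text
clock: 6.1
position: [0.5954, -0.0694, 0.1593]
ee_rot: [-0.0, 0.716, 0.698, 0.0]
contact_force: [-0.1, -0.8, 0.1]
width: 0.0427
gripper_force: 0.0
```

```bash
python3 - <<'E'
from h import *
s=manip.get_state(); print(s["clock"],s["position"],s["width"],s["contact_force"])
w=optics.get_image("wrist"); t=optics.get_image("scene")
save("w3",np.hstack([cv2.resize(w,(400,300)),cv2.resize(t[130:310,150:390],(400,300))]))
E
```

```text
6.1 [ 0.59540217 -0.06942384  0.15929733] 0.042671901611111146 [-0.12256504 -0.77463634  0.14643601]
```

View pics/w3.png

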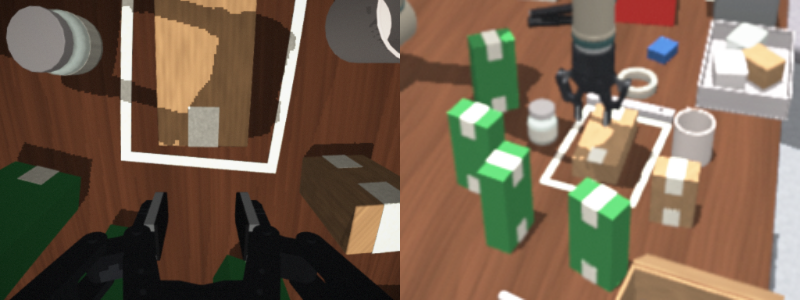

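The carton has fallen flat inside the tape: its near end is at wrist (160–247,146) and the entry tape runs (122,158)–(272,170). I'll measure it for the second push.

```bash
python3 - <<'E'
from h import *
w=optics.get_image("wrist"); np.save("w3.npy",w)
k=1.28
e=plane("wrist",np.array([[160,145],[247,146]])*k,.05); print("near end top edge",e.round(4).tolist())
t=plane("wrist",np.array([[131,0],[131,151],[122,158],[272,170],[270,163],[304,0]])*k,0); print("tape",t.round(4).tolist())
o=np.array([.594,-.0932]);c,s=np.cos(1.467),np.sin(1.467); M=np.array([[c,s],[-s,c]])
print("in spot frame",((e[:,:2]-o)@M.T).round(4).tolist(),((t[:,:2]-o)@M.T).round(4).tolist())
E
```

```text
near end top edge [[0.5534, -0.063, 0.05], [0.6414, -0.0664, 0.05]]
tape [[0.525, 0.0827, 0.0], [0.5079, -0.0848, 0.0], [0.4954, -0.0937, 0.0], [0.6833, -0.1149, 0.0], [0.6801, -0.1053, 0.0], [0.7083, 0.079, 0.0]]
in spot frame [[0.0258, 0.0435], [0.0315, -0.0444]] [[0.1678, 0.0869], [-0.0006, 0.0865], [-0.0107, 0.098], [-0.0124, -0.091], [-0.0032, -0.0869], [0.1832, -0.0958]]
```

Call:
servo_tool(
  increments=[
    [-1.5,0,0,0,0,2.25,0],
    [-1.4,0,0,0,0,2.25,0],
    [-0.7,0,1.5,0,0,0,0],
    [0,0,3,0,0,0,0],
    [0,0,3,0,0,0,0],
  ],
)

```text
clock: 6.75
position: [0.5939, -0.1086, 0.0842]
ee_rot: [0.001, 0.744, 0.668, 0.0]
contact_force: [0.2, -0.0, -0.3]
width: 0.0426
gripper_force: 0.0
```

Call:
servo_tool(
  increments=[
    [0,0,3,0,0,0,0],
    [0,0,2,0,0,0,0],
    [0,0,1,0,0,0,0],
    [0,0,0,0,0,0,0],
    [0,0,0,0,0,0,0],
  ],
)

```text
clock: 7.25
position: [0.5941, -0.1072, 0.025]
ee_rot: [0.001, 0.743, 0.669, 0.0]
contact_force: [0.2, 0.4, -0.7]
width: 0.0426
gripper_force: 0.0
```

Call:
servo_tool(
  increments=[
    [1,0,0,0,0,0,0],
    [1,0,0,0,0,0,0],
    [0.7,0,0,0,0,0,0],
    [0.7,0,0,0,0,0,0],
    [0.7,0,0,0,0,0,0],
  ],
)

```text
clock: 7.75
position: [0.5979, -0.065, 0.0248]
ee_rot: [0.001, 0.743, 0.67, -0.0]
contact_force: [-0.6, -2.4, 1.9]
width: 0.0426
gripper_force: 1.0
```

Call:
servo_tool(
  increments=[
    [0.5,0,0,0,0,0,0],
    [0.5,0,0,0,0,0,0],
    [0.5,0,0,0,0,0,0],
    [0.5,0,0,0,0,0,0],
    [0.3,0,0,0,0,0,0],
  ],
)

```text
clock: 8.25
position: [0.6002, -0.0422, 0.0242]
ee_rot: [0.0, 0.743, 0.669, 0.0]
contact_force: [-0.0, -2.2, 1.6]
width: 0.0426
gripper_force: 1.0
```

```bash
python3 - <<'E'
from h import *
s=manip.get_state(); print(s["clock"],s["position"],s["width"],s["contact_force"])
w=optics.get_image("wrist"); t=optics.get_image("top")
save("w4",np.hstack([cv2.resize(w,(400,300)),cv2.resize(t[125:230,185:325],(400,300),interpolation=cv2.INTER_CUBIC)]))
E
```

```text
8.25 [ 0.60024647 -0.04222155  0.0242431 ] 0.042644942439067614 [-0.04736998 -2.17037999  1.6112643 ]
```

View pics/w4.png

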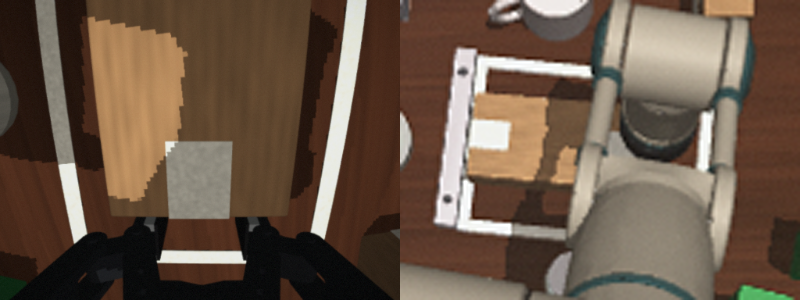

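The carton lies square between the tape lines, with its near end at wrist (112–288,217). Its top end is at crop column 470, just short of the bar's near face, so I'll push gently to contact.

Call:
servo_tool(
  increments=[
    [0.2,0,0,0,0,0,0],
    [0.2,0,0,0,0,0,0],
    [0.2,0,0,0,0,0,0],
    [0.1,0,0,0,0,0,0],
    [0,0,0,0,0,0,0],
  ],
)

```text
clock: 8.85
position: [0.6007, -0.0353, 0.0242]
ee_rot: [-0.0, 0.743, 0.669, 0.0]
contact_force: [-0.6, -0.0, 0.8]
width: 0.0424
gripper_force: 0.0
```

Call:
servo_tool(
  increments=[
    [0.1,0,0,0,0,0,0],
    [0.1,0,0,0,0,0,0],
    [0.1,0,0,0,0,0,0],
    [0,0,0,0,0,0,0],
    [0,0,0,0,0,0,0],
  ],
)

```text
clock: 9.35
position: [0.6008, -0.0347, 0.0244]
ee_rot: [0.001, 0.743, 0.669, -0.001]
contact_force: [-2.0, -6.2, -0.4]
width: 0.043
gripper_force: 3.7
```

The force has risen and the tool has stopped at spot x = 59 mm, which is where the bar should stop it. I'll press slightly more to seat it.

Call:
servo_tool(
  increments=[
    [0.2,0,0,0,0,0,0],
    [0.2,0,0,0,0,0,0],
    [0,0,0,0,0,0,0],
    [0,0,0,0,0,0,0],
    [0,0,0,0,0,0,0],
  ],
)

```text
clock: 9.85
position: [0.6007, -0.0346, 0.0247]
ee_rot: [0.003, 0.742, 0.67, -0.004]
contact_force: [-4.0, -18.5, 1.3]
width: 0.0426
gripper_force: 9.5
```

Seated: 18 N with no further motion. I'll back off, rise and move clear.

Call:
servo_tool(
  increments=[
    [-0.7,0,0,0,0,0,0],
    [-1,0,0,0,0,0,0],
    [-1.5,0,0,0,0,0,0],
    [-1,0,-1,0,0,0,0],
    [0,0,-3,0,0,0,0],
  ],
)

```text
clock: 10.35
position: [0.595, -0.0717, 0.0626]
ee_rot: [-0.002, 0.744, 0.669, -0.002]
contact_force: [-0.0, -0.5, 1.2]
width: 0.0429
gripper_force: 0.0
```

Call:
servo_tool(
  increments=[
    [0,0,-4,0,0,0,0],
    [0,0,-5,0,0,0,0],
    [0,0,-5,0,0,0,0],
    [0,0,-5,0,0,0,0],
    [0,0,0,0,0,0,0],
  ],
)

```text
clock: 10.85
position: [0.6011, -0.0716, 0.2637]
ee_rot: [0.007, 0.743, 0.669, 0.005]
contact_force: [1.3, 0.0, -0.1]
width: 0.0425
gripper_force: 0.0
```

Call:
servo_tool(
  increments=[
    [-4,-3,0,0,0,0,0],
    [-4,-3,0,0,0,0,0],
    [-4,-3,0,0,0,0,0],
    [-4,-3,0,0,0,0,0],
    [-4,-3,0,0,0,0,0],
  ],
)

```text
clock: 11.35
position: [0.4254, -0.2548, 0.2546]
ee_rot: [0.0, 0.743, 0.669, 0.0]
contact_force: [0.3, -1.1, 0.2]
width: 0.0428
gripper_force: 0.0
```

```bash
python3 - <<'E'
from h import *
s=manip.get_state(); print(s["clock"],s["position"],s["contact_force"])
t=optics.get_image("top"); np.save("top1.npy",t)
c=lambda i: cv2.resize(i[125:230,185:325],(400,300),interpolation=cv2.INTER_CUBIC)
save("w5",np.vstack([np.hstack([cv2.resize(t,(400,300)),c(t)])]))
a=np.load("top0.npy"); d=np.abs(t.astype(int)-a).max(2)>60
for n,b in dict(mug=[219,108,254,140],short=[288,104,310,136],tape=[158,158,190,190],jar=[234,211,258,237],box=[113,151,142,175],marker=[379,162,395,207],stapler=[84,238,114,286]).items(): print(n,d[b[1]:b[3],b[0]:b[2]].sum())
E
```

```text
11.35 [ 0.42538181 -0.25482343  0.25461568] [ 0.3152565  -1.1344115   0.15695479]
mug 0
short 0
tape 0
jar 0
box 0
marker 437
stapler 0
```

View pics/w5.png

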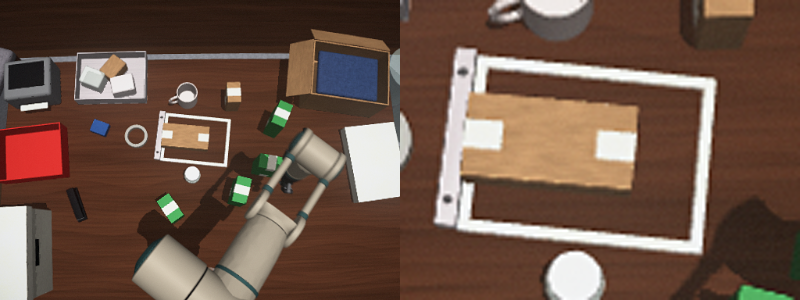

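The carton lies flat and square with its top end against the bar, at crop (466,93)–(462,178). The other things haven't moved; the marker is only hidden under the arm. I'm handing in.

```bash
python3 -c "
from rig import manip
print(manip.sign_off())"
```

```text
the job is handed in; nothing more can be done
None
```

The tall carton lies on its broad side inside the tape with its top end square against the bar; six bystanders show no change in the last picture (the arm hid the marker), and the job is handed in with no verdict returned.

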